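Seat the keyed bushing in the tiller gearbox and close its keeper

TASK

Pick up the bushing with the two side ears and work it gently into the round bore of the bearing carrier on the gearbox, feeling for the bore and turning it until its ears find the keyways, and lower it fully home to the bottom of the bore. Then swing the steel keeper shut over it, as far as it goes. Do not ram or force it against the gearbox (never more than 60 N), and leave the other things on the bench where they are.

Things in the scene. Friction and masses are not known exactly. Their poses are not given: they have to be found in the camera images.
- bushing_mid (a point): Loose dark steel keyed bushing, standing upright, 72 mm tall, about 0.22 kg; point on its axis 36 mm above its foot, z up. Its top part, 22 to 72 mm above the foot, is a flat tang 16 mm thick along its y and 24 mm wide along its x: grip it there across y, near the top. Two opposite ears stick out along its +x and -x.
- bushing_foot (a point): Centre of that bushing's underside, same axes. Round body 36 mm diameter, 0 to 22 mm above the foot, lower edge bevelled (29 mm diameter at the foot, full from 3.5 mm up). Ears: 8 mm wide, 54 mm over both tips, 15 to 22 mm above the foot.
- plain_bushing_mid (a point): Look-alike that is not wanted: same body and tang but no ears. Point half-way up (36 mm). Leave it alone.
- case: Gearbox half-case, fixed to the bench: grey box 160 mm along its x, 210 mm along its y, on a 180 x 230 mm base plate, flat deck 45 mm above the bench. Origin at the centre of its underside. On the deck stand the bearing carrier and the keeper.
- carrier_nominal (a point): Nominal centre of the carrier's top face, 69 mm above the bench, case axes. The carrier is an aluminium collar, 82 mm diameter, 24 mm tall, with a 39 mm round bore down to the deck and two opposite keyways 11 mm wide, cut from bore to rim over its full height. It is bolted down and does not yield, but stands up to 3 mm off this point along the case's x, either way (not measured).
- bore_floor (a point): Nominal centre of the bore's floor (the deck), 24 mm below carrier_nominal. The keyways point up to 0.6 rad either way from the case's +x and -x (not measured). Ears out of line: the bushing stops with its foot 9 mm above the deck, ears on the collar's face. Home: its foot stands on the deck, ears 2 mm below the face, with about 1.5 mm of play all round.
- keeper_pivot (a point): Top of the keeper's upright pivot axis, 85 mm from carrier_nominal along the case's +y, 78 mm above the bench. The keeper is a flat steel bar 12 mm wide, 72 to 78 mm above the bench; its long end reaches 71 mm from the pivot on the side opposite the knob and, shut, lies over the bushing's shoulder beside the tang. It cannot shut unless the bushing is home.
- keeper_knob (a point): Centre of the keeper's black knob: upright cylinder 14 mm diameter, 30 mm tall (78 to 108 mm above the bench), on the keeper's short end, 40 mm from the pivot axis.
- keeper (a joint): Keeper angle, rad: 0 = shut (hard stop; knob out along the case's +y from the pivot), up to 1.75 = open, counter-clockwise from above (the knob swings towards the case's -x, the long end towards +x). Turns with light friction (about 1.5 N at the knob) and stays where it is left.
- spur_ring: Steel ring, 68 mm diameter, 14 mm tall, lying flat; bystander.
- wrench: Wrench, 170 mm, lying flat; bystander.
- driver: Screwdriver, 190 mm, lying flat; bystander.
- grease: White jar with black cap, 70 mm diameter, 80 mm tall; bystander.
- spray: Blue can, 56 mm diameter, 170 mm tall; bystander.
- tin: Open steel cup, 70 mm diameter, 60 mm tall; bystander.
Things that resemble listed ones, but are neither listed nor needed, are in the scene too. What is shaped like the part that bears bushing_mid but blue is not meant.

How it is judged:
On the way:
1. the eared bushing is fully home in the carrier while the keeper is still open (z of bushing_foot in the frame of case below 0.0485 m and horizontal distance between bushing_foot and carrier_nominal below 0.008 m and angle between bushing_foot's own z axis and vertical below 0.08 rad and value of joint keeper above 0.8 rad), for 0.2 s.
At the end, for the whole second after the job is handed in: The eared bushing stands upright in the carrier with its foot within 3.5 mm of the deck, within 8 mm of carrier_nominal sideways, at rest, and the keeper is within 0.12 rad of shut (z of bushing_foot in the frame of case below 0.0485 m and horizontal distance between bushing_foot and carrier_nominal below 0.008 m and angle between bushing_foot's own z axis and vertical below 0.08 rad and value of joint keeper below 0.12 rad and linear speed of bushing below 0.02 m/s); the robot touches nothing.
It fails at once if the bushing is pressed against the gearbox with more than 60 N (contact force between bushing and case above 60 N).
It fails at once if a bystander is moved by more than 20 mm (distance of any of spur_ring, wrench, driver, grease, spray, tin, plain_bushing_mid from where it was at the start of the episode above 0.02 m).
It also fails if it takes over 72 s, if anything falls off the work surface, if the arm or the gripper's body presses on something with over 40 N, if the wrist force passes 120 N, or if a joint passes its speed limit or range.

ROBOT

A 6-joint arm with a two-finger parallel gripper is mounted at the origin on the work surface. World frame = base frame: x ahead of the robot, y to its left, z up, the work surface at z = 0. Lengths are in m, angles in rad, forces in N, time in s.
With the tool pointing down it reaches from about 0.375 to 0.9 m from the base axis. Payload 3.1 kg.
Tool frame: the origin (TCP) lies between the finger pads; the fingertips stand 8 mm ahead of it and the grasp point (between the pads) lies 11 mm behind it; z points along the fingers, y is the line along which they close (so a half turn about z gives the same grasp; the last joint's range is limited). The gripper opens to 85 mm and grips with 20 to 120 N. Pads are 22 mm wide; open, the fingers measure 114 mm over their backs; the gripper's body (76 mm by 85 mm) begins 54 mm behind the grasp point. The pads swing forward as they close: fully open they stand 13 mm farther back than shut.
Start: joints at [-1.482, 0.527, 1.433, -0, 1.181, -0.178], TCP at [0.165, -0.603, 0.2] pointing down, gripper open.
Joint ranges: [-3.08, 3.08], [-0.75, 2.2], [0.22, 2.44], [-1.43, 4.57], [0, 2.65], [-2.85, 2.85]. Speed limits (rad/s): [2.79, 2.79, 3.14, 3.14, 3.14, 3.14].

INTERFACE

Orientations are given as a unit quaternion [x, y, z, w].
In Python, from station import readout, cams, sign_off gives the robot as it stands.
- The arm moves only by the tool send_rows, never from a script. Its argument "commands" is text: rows parted by semicolons, each of 5 numbers parted by spaces: the finger opening in mm, from 0 to 85.4, then the shift along the tool's x, y, z each as a share of 0.02 m, from -1 to 1, then the turn about the tool's z as a share of 4 degrees, from -1 to 1. In form: grip dx dy dz spin; .... A call has 1 to 20 rows; each row shifts and turns the commanded pose from where the row before left it, along the tool's axes as they then stand; what a row does not reach is not made up. A row lasts 1/12 s, in which the tool goes at most 41.7 mm and 7.16 degrees, less where a joint would pass 70% of its speed; a pose out of reach is approached as far as the arm can. A call with a number of a shift or a turn outside -1 to 1 is refused whole. A call with a gripper value outside its range is refused whole. The fingers move at their own pace and stop on an object; "grip_force" is the grip in N (left out, the last holds). Time passes only in rows, so rows that do not move let the fingers close. It gives the time, the measured TCP pose, the force, the opening and the grip force at its end, in the units of the state.
- readout.sense(): the state, without advancing time (a new reading comes with each control period).
- cams.snapshot(name): name is "side" or "top" or "wrist"; returns a dict with "pixels" (400x640x3 uint8, red, green, blue), "intrinsics" (3x3 intrinsics, pixels), "eye" and "rotation" of the camera in the world. Camera axes: x right, y down, z forward; pixel columns grow to the right and rows downward; lengths in m; the calibration is good to about 2 mm. The wrist camera is an equidistant fisheye: a pixel r from the principal point sees the ray r / f radians off the axis. A picture is of the moment at which its call begins. There is no depth.
- sign_off(): hands the job in; it is judged then, once.
The state is a dict: "t": time; "q": joint angles; "qd": joint speeds; "tau": joint torques, N m; "tcp_pos": TCP position; "tool_rot": TCP orientation; "force": force on the tool from outside, world axes, zero at the start; "ft_torque": the same for the moment, N m; "finger_gap": opening from 0.0 (shut) to 1.0 (fully open); "gripper_force": force on a finger pad.
Only numpy, scipy, OpenCV 4.12 (cv2) and the standard library are available. Lean on these libraries where they do the work, as an engineer would, in place of code of your own. Each camera call takes 0.05 s, during which the arm holds its last target. There are 200 camera calls.

## Working session

There is one attempt and no reset: what is moved stays moved. The work goes in short steps, Python scripts to look and compute and a tool call to move; the robot and the scene stay as the last step left them, time stands still between calls to the robot, and variables do not carry over. Pictures are saved under pics/ and viewed, at most 10 in all, crops included, and the job is handed in when it is done.

Besides the shell and the picture viewer there is one more tool, called after "Request:" by a JSON object that holds its "op" and its "data". send_rows: Moves the arm, as the interface text tells. Its arguments: {"type":"object","properties":{"commands":{"type":"string"},"grip_force":{"type":"number"}},"required":["commands"]}

```bash
mkdir -p pics; cat > h.py <<'E'
import numpy as np,cv2,json
from station import readout,cams,sign_off
def snap(n,fn):
    s=cams.snapshot(n); cv2.imwrite('pics/'+fn+'.png',s['pixels'][:,:,::-1])
    np.savez('pics/'+fn+'.npz',K=s['intrinsics'],e=s['eye'],R=s['rotation']); return s
def ray(fn,u,v):
    d=np.load('pics/'+fn+'.npz');K=d['K'];x=(u-K[0,2])/K[0,0];y=(v-K[1,2])/K[1,1]
    if 'wrist' in fn:
        r=np.hypot(x,y);k=np.sin(r)/r if r>1e-9 else 1;c=np.array([x*k,y*k,np.cos(r)])
    else:c=np.array([x,y,1])
    return d['e'],d['R']@c
def at(fn,u,v,z):
    e,c=ray(fn,u,v);return e+c*(z-e[2])/c[2]
E
python3 - <<'E'
from h import *
for n in('top','side','wrist'):
    s=snap(n,n+'0');print(n,s['intrinsics'].tolist(),s['eye'],np.round(s['rotation'],3).tolist())
print(readout.sense())
E
```

```text
top [[470.9765126187644, 0.0, 319.7745157183936], [0.0, 470.9765126187644, 205.35310837015274], [0.0, 0.0, 1.0]] [ 0.48397565 -0.02619975  1.18562007] [-0.698, 0.715, -0.032, 0.012]
side [[450.28222437953127, 0.0, 317.8084218669563], [0.0, 450.28222437953127, 200.64414326042882], [0.0, 0.0, 1.0]] [0.43754655 0.66065407 0.82352205] [-0.102, 0.919, -0.379, 0.033]
wrist [[309.70691628693146, 0.0, 321.5829583314746], [0.0, 309.70691628693146, 195.74841318545836], [0.0, 0.0, 1.0]] [ 0.23662202 -0.5826802   0.37212051] [0.787, -0.6, -0.089, 0.116]
{'t': 0.15, 'q': array([-1.48150052e+00,  5.28255870e-01,  1.43362265e+00, -3.62817029e-06,
        1.18144173e+00, -1.78511202e-01]), 'qd': array([-0.00188628, -0.00171948, -0.00375898,  0.00049482, -0.00068894,
       -0.00032184]), 'tau': array([ 1.62622062e-03, -4.42744052e+01, -1.78277636e+01, -2.10094490e-04,
        5.57841500e-03,  2.82732685e-06]), 'tcp_pos': array([ 0.16535013, -0.60208721,  0.19945183]), 'tool_rot': array([ 9.91047852e-01,  1.33504343e-01,  3.68432835e-05, -8.63014966e-04]), 'force': array([ 0.049383  , -0.19912585, -0.63483656]), 'ft_torque': array([0.0154596 , 0.00853257, 0.02527205]), 'gripper_force': 0.0, 'finger_gap': 1.0006393738885908}
```

View pics/top0.png

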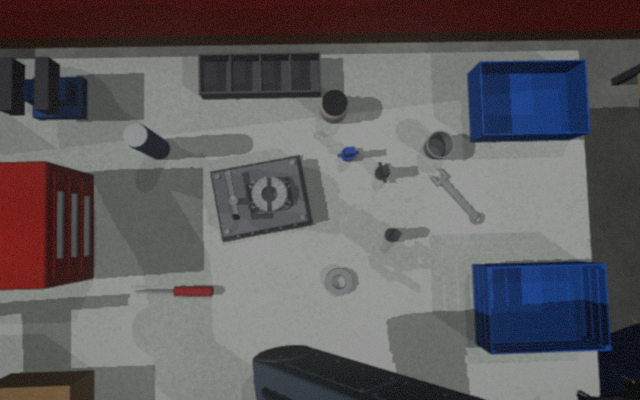

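View pics/side0.png

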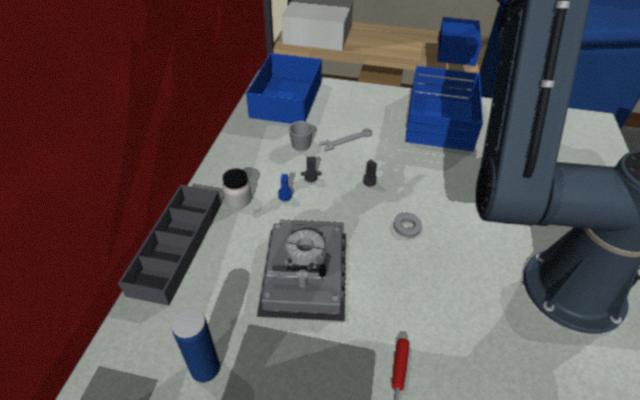

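Top view candidates: a dark one with ears at about (383,172), a plain dark one at (393,234), and a blue one at (348,153). The first fits the description (dark with ears). I'll confirm it with an enlarged crop.

```bash
python3 - <<'E'
from h import *
t=cv2.imread('pics/top0.png');s=cv2.imread('pics/side0.png')
r=lambda a,k:cv2.convertScaleAbs(cv2.resize(a,None,fx=k,fy=k,interpolation=3),alpha=1.5)
c=np.zeros((600,800,3),np.uint8)
a=r(t[150:245,205:320],4);c[:380,:460]=a      # case: u=205+x/4 v=150+y/4
b=r(t[155:200,360:415],6);c[:270,465:795]=b   # u=360+(x-465)/6 v=155+y/6
d=r(s[150:190,285:385],4);c[440:600,:400]=d
cv2.imwrite('pics/crop1.png',c)
E
```

```text
(no output)
```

View pics/crop1.png

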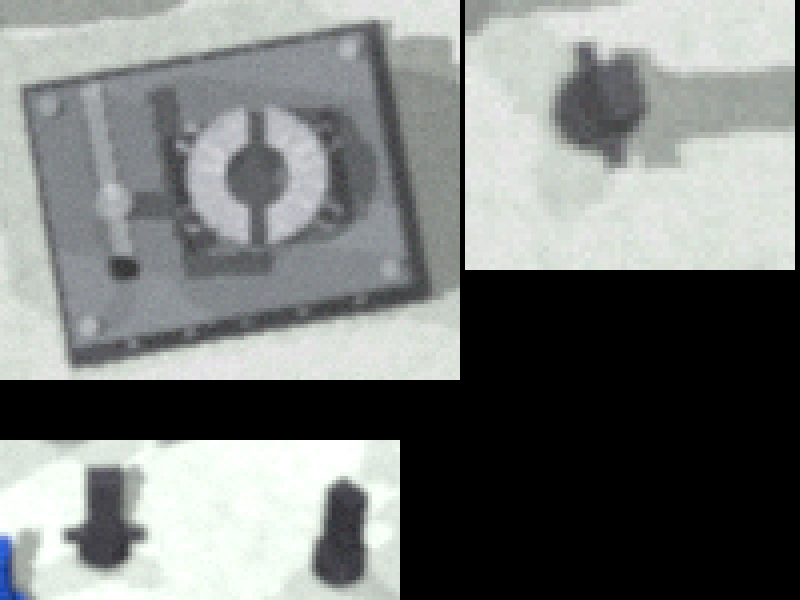

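The crop confirms it: the part at top view (383,172) has ears, and the one at (393,234) has none. Bore centre is at about (269.5,193.8), the pivot at (233,200) and the knob at (236,217). The rotation comes as a quaternion, so I'll fix the helper and measure.

```bash
sed -i "s/R=s\['rotation'\])/R=Rotation.from_quat(s['rotation']).as_matrix())/; 1i from scipy.spatial.transform import Rotation" h.py
python3 - <<'E'
from h import *
for n in('top0','side0','wrist0'):
    d=dict(np.load('pics/'+n+'.npz'));d['R']=Rotation.from_quat(d['R']).as_matrix();np.savez('pics/'+n+'.npz',**d)
C=lambda x,y:(205+x/4,150+y/4)
B=lambda x,y:(360+(x-465)/6,155+y/6)
P=lambda n,p,z:print(n,np.round(at('top0',*p,z)[:2],4))
P('bore',C(258,175),.069);P('key up',C(256,112),.069);P('key dn',C(260,242),.069)
P('piv',C(112,200),.082);P('knob',C(124,267),.108);P('long tip',C(93,88),.078)
for q in((22,87),(377,22),(428,297),(72,366)):P('corner',C(*q),.006)
P('ear1',B(586,48),.022);P('ear2',B(617,162),.022)
P('body',B(598,110),.022);P('tang',B(625,80),.072)
print('side foot',at('side0',285+105/4,150+(555-440)/4,.011),'side tang top',at('side0',285+104/4,150+(467-440)/4,.072))
print('plain',at('top0',393,236,.036))
E
```

```text
bore [0.5831 0.0607]
key up [0.6207 0.0612]
key dn [0.5433 0.0603]
piv [0.5693 0.1451]
knob [0.5288 0.1348]
long tip [0.636  0.1559]
corner [0.6475 0.212 ]
corner [ 0.6838 -0.0111]
corner [ 0.5096 -0.039 ]
corner [0.4724 0.1832]
ear1 [ 0.6579 -0.2129]
ear2 [ 0.6099 -0.2242]
body [ 0.6318 -0.217 ]
tang [ 0.6372 -0.22  ]
side foot [ 0.62986296 -0.20557619  0.011     ] side tang top [ 0.63483653 -0.22289436  0.072     ]
plain [ 0.47521634 -0.23603873  0.036     ]
```

Request:
{"op": "send_rows", "data": {"commands": "85 0.5 -0.2 0 0;85 0.97 -0.45 0 0;85 0.97 -0.45 0 0;85 0.97 -0.45 0 0;85 0.97 -0.45 0 0;85 0.97 -0.45 0 0;85 0.97 -0.45 0 0;85 0.97 -0.45 0 0;85 0.97 -0.45 0 0;85 0.97 -0.45 0 0;85 0.97 -0.45 0 0;85 0.97 -0.45 0 0;85 0.97 -0.45 0 0;85 0.97 -0.45 0 0;85 0.97 -0.45 0 0;85 0.97 -0.45 0 0;85 0.97 -0.45 0 0;85 0.97 -0.45 0 0;85 0.97 -0.45 0 0;85 0.97 -0.45 0 0"}}

```text
t: 1.82
tcp_pos: [0.485, -0.3319, 0.2001]
tool_rot: [0.991, 0.134, -0.0, -0.0]
force: [-0.6, -0.4, -0.3]
finger_gap: 0.995
gripper_force: 0.0
```

Request:
{"op": "send_rows", "data": {"commands": "85 0.97 -0.42 0 0;85 0.97 -0.42 0 0;85 0.97 -0.42 0 0;85 0.97 -0.42 0 0;85 0.97 -0.42 0 0;85 0.97 -0.42 0 0;85 0.97 -0.42 0 0;85 0.97 -0.42 0 0;85 0.97 -0.42 0 0;85 0.3 -0.1 0 0;85 0 0 0 0;85 0 0 0 0"}}

```text
t: 2.82
tcp_pos: [0.6372, -0.2108, 0.1998]
tool_rot: [0.991, 0.134, -0.001, -0.0]
force: [0.3, 0.1, -0.9]
finger_gap: 0.996
gripper_force: 0.0
```

```bash
python3 - <<'E'
from h import *
snap('wrist','wrist1');t=cv2.imread('pics/wrist1.png')
s=readout.sense();print(s['tcp_pos'],s['tool_rot'],s['t'],s['force'])
cv2.imwrite('pics/wrist1v.png',cv2.convertScaleAbs(t,alpha=1.5))
E
```

```text
[ 0.63687615 -0.21133855  0.19996253] [ 9.91056885e-01  1.33438348e-01 -6.70585985e-04 -8.84236312e-05] 2.8667 [-1.06717703 -0.51296475 -0.0471796 ]
```

View pics/wrist1v.png

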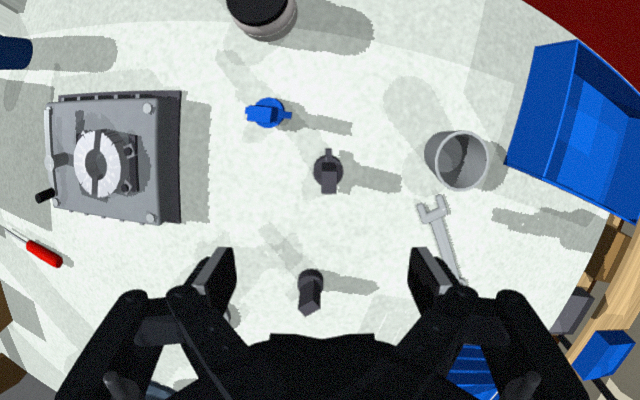

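The wrist view shows the eared part at (328,170), with its tang top at about (330,182). The plain one is at (310,290), and the case is on the left. Next I'll convert to positions.

```bash
python3 - <<'E'
from h import *
P=lambda n,u,v,z:print(n,np.round(at('wrist1',u,v,z)[:2],4))
P('tang top',329.5,184,.072);P('body',328,171,.022);P('ear far',327,152,.022);P('plain',311,300,.072);P('bore',95,163,.069)
t=cv2.imread('pics/wrist1.png')[130:215,270:385]
cv2.imwrite('pics/c2.png',cv2.convertScaleAbs(cv2.resize(t,None,fx=6,fy=6,interpolation=3),alpha=2.2,beta=20))
d=np.load('pics/wrist1.npz');print(d['e'],d['R'].round(3))
E
```

```text
tang top [ 0.6344 -0.2198]
body [ 0.6365 -0.2187]
ear far [ 0.6577 -0.2116]
plain [ 0.493  -0.2376]
bore [0.5865 0.0608]
[ 0.70865965 -0.19106033  0.37252455] [[ 0.266 -0.922 -0.281]
 [-0.964 -0.254 -0.078]
 [ 0.     0.292 -0.957]]
```

View pics/c2.png

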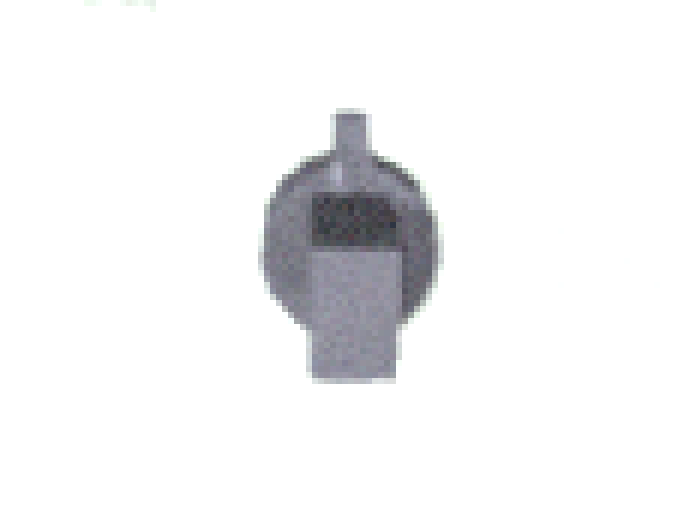

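Request:
{"op": "send_rows", "data": {"commands": "50 -0.23 0.38 0.5 0;50 0 0 1 0;50 0 0 1 0;50 0 0 1 0;50 0 0 1 0;50 0 0 1 0;50 0 0 1 0;50 0 0 0.7 0;50 0 0 0.3 0;50 0 0 0 0;30 0 0 0 0;10 0 0 0 0;10 0 0 0 0;10 0 0 0 0;10 0 0 0 0;10 0 0 0 0", "grip_force": 50}}

```text
t: 4.2
tcp_pos: [0.6357, -0.2197, 0.0509]
tool_rot: [0.991, 0.134, 0.0, 0.0]
force: [-0.3, 1.2, 0.7]
finger_gap: 0.117
gripper_force: 0.0
```

```bash
python3 - <<'E'
from h import *
a=snap('wrist','wrist2')['pixels'][:,:,::-1][60:400,180:480];b=snap('side','side2')['pixels'][:,:,::-1][100:240,250:420]
c=np.zeros((420,780,3),np.uint8);c[:380,:335]=cv2.resize(a,(335,380));c[:347,350:772]=cv2.resize(b,(422,347),interpolation=3)
cv2.imwrite('pics/c3.png',cv2.convertScaleAbs(c,alpha=1.8));print(readout.sense())
E
```

```text
{'t': 4.3, 'q': array([-4.98559023e-01,  7.68037572e-01,  1.41631132e+00, -2.05857593e-05,
        9.56785677e-01,  8.04271523e-01]), 'qd': array([ 6.11060858e-05,  2.29027929e-03,  2.52242339e-04, -2.32468987e-03,
       -3.02722622e-03, -7.81569763e-04]), 'tau': array([-1.94491463e-02, -5.07388008e+01, -1.42661306e+01, -9.86778869e-04,
       -2.57059830e-03, -1.41311712e-04]), 'tcp_pos': array([ 0.63555176, -0.21963712,  0.05051359]), 'tool_rot': array([9.91036894e-01, 1.33588258e-01, 1.79753626e-04, 1.42194740e-04]), 'force': array([-0.40334046,  0.23436064,  0.53919962]), 'ft_torque': array([-0.04893961,  0.00269377, -0.00372058]), 'gripper_force': 0.0, 'finger_gap': 0.11363364038457145}
```

View pics/c3.png

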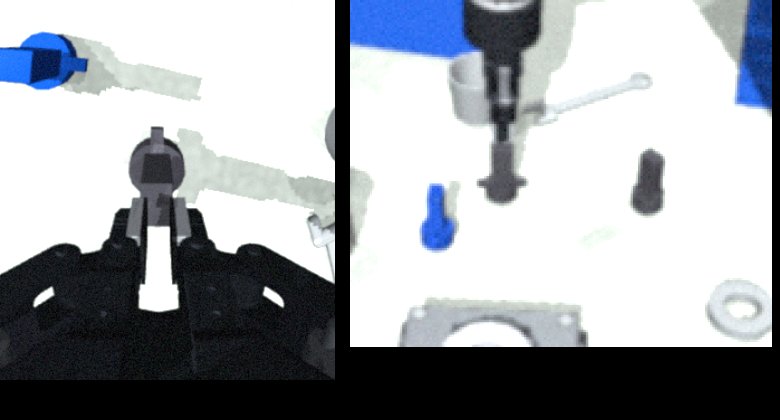

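```bash
python3 - <<'E'
from h import *
def proj(fn,p):
    d=np.load('pics/'+fn+'.npz');c=d['R'].T@(np.array(p)-d['e']);K=d['K']
    if 'wrist' in fn:
        r=np.hypot(c[0],c[1]);th=np.arctan2(r,c[2]);c=np.array([c[0]/r*th,c[1]/r*th,1])
    return (K@(c/c[2]))[:2].round(1)
for n,p in dict(tip=(.6356,-.2097,.042),tangtop=(.6346,-.2196,.072),foot=(.6346,-.2196,0),sh=(.6346,-.2196,.022)).items():
    a=proj('side2',p);b=proj('wrist2',p)
    print(n,'side',a,'crop',((a-[250,100])*2.482+[350,0]).round(),'wrist',b,'crop',((b-[180,60])*1.117).round())
E
```

```text
tip side [309.5 168.7] crop [498. 171.] wrist [306.2 220.5] crop [141. 179.]
tangtop side [310.8 157.6] crop [501. 143.] wrist [320.9 246.7] crop [157. 209.]
foot side [310.7 178.1] crop [501. 194.] wrist [321.  204.8] crop [157. 162.]
sh side [310.7 172. ] crop [501. 179.] wrist [320.9 214.8] crop [157. 173.]
```

```bash
python3 - <<'E'
from h import *
a=cv2.imread('pics/wrist2.png')[140:300,250:390];b=cv2.imread('pics/side2.png')[120:190,280:345]
c=np.zeros((600,800,3),np.uint8);c[:480,:420]=cv2.resize(a,None,fx=3,fy=3,interpolation=3);c[:378,440:791]=cv2.resize(b,None,fx=5.4,fy=5.4,interpolation=3)
cv2.imwrite('pics/c4.png',cv2.convertScaleAbs(c,alpha=2.2,beta=20))
E
```

```text
(no output)
```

View pics/c4.png

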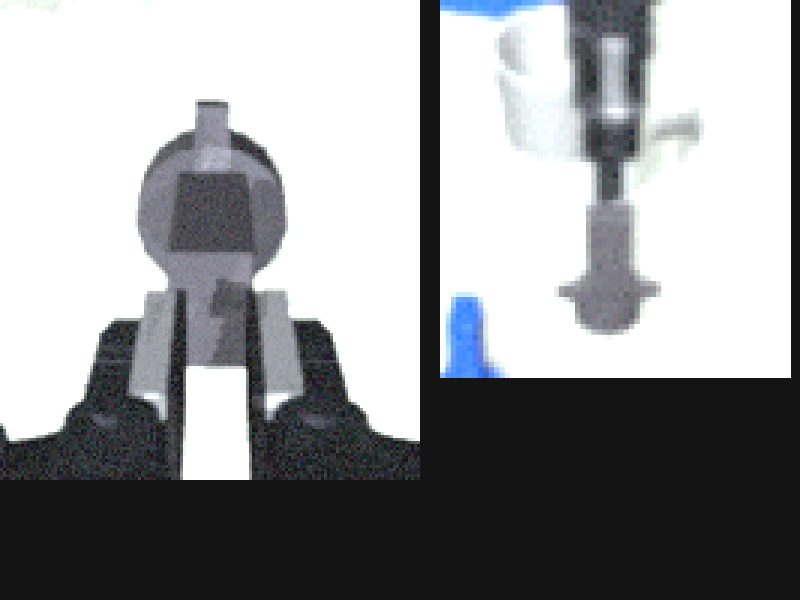

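```bash
python3 - <<'E'
from h import *
def tri(*obs):
    A=np.zeros((3,3));b=np.zeros(3)
    for o in obs:
        e,c=ray(*o);c=c/np.linalg.norm(c);M=np.eye(3)-np.outer(c,c);A+=M;b+=M@e
    return np.linalg.solve(A,b)
print('tip',tri(('side2',440/440*280+(610-440)/5.4,120+200/5.4),('wrist2',250+217/3,140+291/3)))
print('tangtop',tri(('side2',280+(610-440)/5.4,120+205/5.4),('wrist2',250+212/3,140+310/3)))
# finger tip position in wrist0/1 view vs model, gripper open
def proj(fn,p):
    d=np.load('pics/'+fn+'.npz');c=d['R'].T@(np.array(p)-d['e']);K=d['K']
    r=np.hypot(c[0],c[1]);th=np.arctan2(r,c[2]);return K[:2,2]+K[0,0]*th*c[:2]/r
R=Rotation.from_quat([.99106,.13344,0,0]).as_matrix();t=np.array([.6369,-.2113,.2])
for z in(.008,-.005,-.02,-.035):
  for x in(-.011,0,.011):print(z,x,proj('wrist1',t+R@[x,.0425,z]).round(),proj('wrist1',t+R@[x,-.0425,z]).round())
E
```

```text
tip [ 0.63623016 -0.22103285  0.06993624]
tangtop [ 0.63408133 -0.22004796  0.06942328]
0.008 -0.011 [387. 241.] [257. 240.]
0.008 0 [389. 225.] [256. 225.]
0.008 0.011 [390. 209.] [255. 209.]
-0.005 -0.011 [391. 250.] [253. 249.]
-0.005 0 [393. 233.] [252. 233.]
-0.005 0.011 [394. 216.] [250. 216.]
-0.02 -0.011 [397. 261.] [248. 261.]
-0.02 0 [399. 244.] [246. 244.]
-0.02 0.011 [400. 226.] [244. 226.]
-0.035 -0.011 [403. 275.] [242. 275.]
-0.035 0 [405. 257.] [240. 256.]
-0.035 0.011 [407. 237.] [237. 237.]
```

The pads closed above the tang. In both views the fingertips are about 25–30 mm higher than the tool frame implies. I'll reopen, lower 32 mm and close again.

Request:
{"op": "send_rows", "data": {"commands": "40 0 0 0 0;40 0 0 0 0;40 0 0 0 0;40 0 0 0.4 0;40 0 0 0.6 0;40 0 0 0.4 0;40 0 0 0.2 0;40 0 0 0 0;10 0 0 0 0;10 0 0 0 0;10 0 0 0 0;10 0 0 0 0;10 0 0 0 0;10 0 0 0 0", "grip_force": 50}}

```text
t: 5.47
tcp_pos: [0.6354, -0.2196, 0.0183]
tool_rot: [0.991, 0.134, 0.0, 0.0]
force: [-1.1, 0.1, -1.1]
finger_gap: 0.175
gripper_force: 52.4
```

Request:
{"op": "send_rows", "data": {"commands": "10 0 0 -0.3 0;10 0 0 -0.7 0;10 0 0 -1 0;10 0 0 -1 0;10 0 0 -1 0;10 0 0 -1 0;10 0 0 -0.7 0;10 0 0 -0.3 0;10 -0.1 -0.5 0 0;10 -0.12 -1 0 0;10 -0.12 -1 0 0;10 -0.12 -1 0 0;10 -0.12 -1 0 0;10 -0.12 -1 0 0;10 -0.12 -1 0 0;10 -0.12 -1 0 0;10 -0.12 -1 0 0;10 -0.12 -1 0 0;10 -0.12 -1 0 0;10 -0.12 -1 0 0"}}

```text
t: 7.13
tcp_pos: [0.5451, -0.0037, 0.1374]
tool_rot: [0.991, 0.134, -0.001, -0.001]
force: [0.2, -0.0, -1.5]
finger_gap: 0.173
gripper_force: 52.5
```

Request:
{"op": "send_rows", "data": {"commands": "10 -0.12 -1 0 0;10 -0.12 -1 0 0;10 -0.12 -1 0 0;10 -0.1 -0.5 0 0;10 0 0 0 1;10 0 0 0 1;10 0 0 0 1;10 0 0 0 0.7;10 0 0 0 0;10 0 0 0 0;10 0 0 0 0"}}

```text
t: 8.05
tcp_pos: [0.5194, 0.0596, 0.138]
tool_rot: [1.0, 0.005, -0.0, -0.0]
force: [0.8, 0.1, -2.0]
finger_gap: 0.174
gripper_force: 52.5
```

```bash
python3 - <<'E'
from h import *
snap('wrist','wrist3');t=cv2.imread('pics/wrist3.png')
s=readout.sense();print(s['tcp_pos'],s['tool_rot'],s['t'],s['force'],s['finger_gap'])
cv2.imwrite('pics/c5.png',cv2.convertScaleAbs(cv2.resize(t[60:330,160:480],(800,675),interpolation=3)[:600],alpha=1.7))
E
```

```text
[0.51948557 0.05962989 0.13803353] [ 9.99986750e-01  5.14173231e-03 -2.50216218e-04  5.69948399e-07] 8.1 [-0.05045713 -0.01227542 -1.14183512] 0.17466872251305662
```

View pics/c5.png

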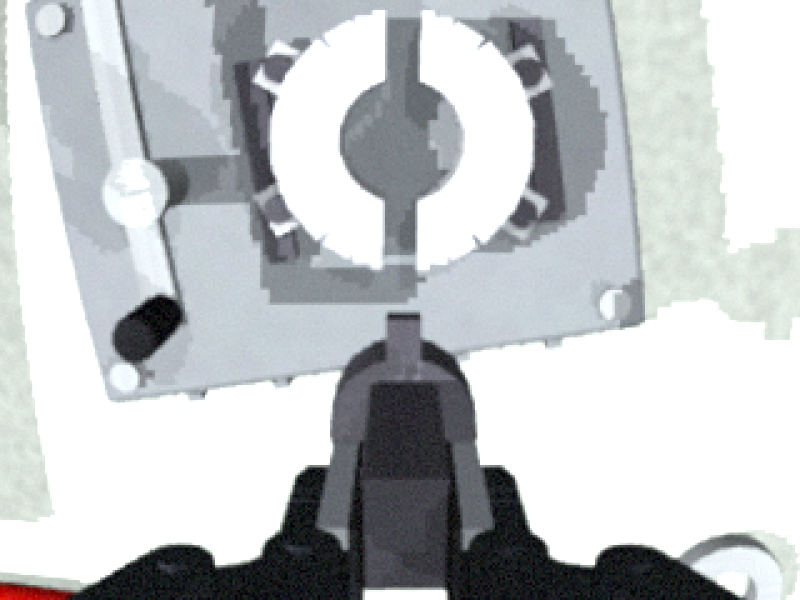

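The wrist view shows the bore centre at crop (402,140), the keyways vertical at (403,15) and (401,240), and the bushing's ear at (404,315), which is well aligned.

```bash
python3 - <<'E'
from h import *
c=lambda x,y:(160+x/2.5,60+y/2.5)
P=lambda n,p,z:print(n,np.round(at('wrist3',*c(*p),z)[:2],4))
P('bore',(402,140),.069);P('L',(271,140),.069);P('R',(533,140),.069);P('T',(403,10),.069);P('B',(401,270),.069)
P('bore l',(340,140),.069);P('bore r',(464,140),.069)
P('eartip top',(404,315),.1417);P('body L',(330,435),.1417);P('body R',(478,435),.1417);P('tangtop L',(363,482),.1917);P('tangtop R',(447,480),.1917);P('tang near',(405,586),.1917)
P('pivot',(135,192),.082)
E
```

```text
bore [0.5843 0.0609]
L [0.5845 0.1018]
R [0.5853 0.0201]
T [0.6251 0.061 ]
B [0.543  0.0608]
bore l [0.5842 0.0801]
bore r [0.5846 0.0417]
eartip top [0.5478 0.06  ]
body L [0.518  0.0773]
body R [0.5183 0.0419]
tangtop L [0.5314 0.0669]
tangtop R [0.532  0.0524]
tang near [0.5096 0.0594]
pivot [0.5703 0.1428]
```

Request:
{"op": "send_rows", "data": {"commands": "10 0.5 0 0 0.1;10 1 0 0 0;10 1 -0.03 0 0;10 0.66 0 0.3 0;10 0 0 0.8 0;10 0 0 0.8 0;10 0 0 0.4 0;10 0 0 0 0;10 0 0 0 0;10 0 0 0 0"}}

```text
t: 8.93
tcp_pos: [0.5838, 0.0604, 0.0929]
tool_rot: [1.0, 0.001, 0.001, 0.0]
force: [0.1, -0.2, -1.5]
finger_gap: 0.172
gripper_force: 52.5
```

Request:
{"op": "send_rows", "data": {"commands": "10 0 0 0.1 0;10 0 0 0.1 0;10 0 0 0.1 0;10 0 0 0 0;10 0 0 0 0"}}

```text
t: 9.35
tcp_pos: [0.5829, 0.0605, 0.0863]
tool_rot: [1.0, 0.001, -0.0, -0.0]
force: [0.3, -0.4, -1.6]
finger_gap: 0.181
gripper_force: 52.5
```

Request:
{"op": "send_rows", "data": {"commands": "10 0 0 0.08 0;10 0 0 0.08 0;10 0 0 0.08 0;10 0 0 0 0;10 0 0 0 0"}}

```text
t: 9.77
tcp_pos: [0.5828, 0.0605, 0.0812]
tool_rot: [1.0, 0.001, -0.0, -0.0]
force: [0.1, 0.2, -2.1]
finger_gap: 0.176
gripper_force: 52.5
```

Request:
{"op": "send_rows", "data": {"commands": "10 0 0 0.08 0;10 0 0 0 0"}}

```text
t: 9.93
tcp_pos: [0.5829, 0.0605, 0.0796]
tool_rot: [1.0, 0.001, -0.0, -0.0]
force: [0.4, 0.3, -1.1]
finger_gap: 0.175
gripper_force: 52.5
```

Request:
{"op": "send_rows", "data": {"commands": "10 0 0 0.08 0;10 0 0 0.08 0;10 0 0 0.08 0;10 0 0 0.08 0;10 0 0 0.05 0;10 0 0 0 0;10 0 0 0 0"}}

```text
t: 10.52
tcp_pos: [0.5829, 0.0605, 0.0723]
tool_rot: [1.0, 0.001, -0.0, -0.0]
force: [-0.6, 0.2, -1.7]
finger_gap: 0.178
gripper_force: 52.5
```

Request:
{"op": "send_rows", "data": {"commands": "10 0 0 0.06 0;10 0 0 0.06 0;10 0 0 0 0;10 0 0 0 0"}}

```text
t: 10.85
tcp_pos: [0.5829, 0.0605, 0.0699]
tool_rot: [1.0, 0.001, -0.0, -0.0]
force: [-1.2, -1.4, -2.1]
finger_gap: 0.172
gripper_force: 52.5
```

Past the face by about 2 mm with no force, so the ears are in the keyways. Now down to the floor in small steps.

Request:
{"op": "send_rows", "data": {"commands": "10 0 0 0.08 0;10 0 0 0.08 0;10 0 0 0.08 0;10 0 0 0 0;10 0 0 0 0"}}

```text
t: 11.27
tcp_pos: [0.5828, 0.0605, 0.065]
tool_rot: [1.0, 0.001, -0.0, -0.0]
force: [-0.0, 0.4, -2.4]
finger_gap: 0.172
gripper_force: 52.5
```

Request:
{"op": "send_rows", "data": {"commands": "10 0 0 0.05 0;10 0 0 0.04 0;10 0 0 0 0;10 0 0 0 0"}}

```text
t: 11.6
tcp_pos: [0.5829, 0.0605, 0.0634]
tool_rot: [1.0, 0.001, -0.0, -0.0]
force: [-0.2, -0.1, -2.4]
finger_gap: 0.174
gripper_force: 52.7
```

Request:
{"op": "send_rows", "data": {"commands": "10 0 0 0.03 0;10 0 0 0.03 0;10 0 0 0 0;10 0 0 0 0"}}

```text
t: 11.93
tcp_pos: [0.5831, 0.0606, 0.0632]
tool_rot: [1.0, 0.001, 0.0, 0.0]
force: [-1.4, 0.7, 5.8]
finger_gap: 0.174
gripper_force: 53.5
```

The bushing is seated on the floor: TCP 0.0632 matches foot-on-deck, with a light contact of about 8 N. Next I release it, rise, and move back to look.

Request:
{"op": "send_rows", "data": {"commands": "28 0 0 0 0;28 0 0 0 0;28 0 0 0 0;28 0 0 -0.3 0;28 0 0 -0.7 0;28 0 0 -1 0;28 0 0 -1 0;28 0 0 -0.7 0;40 -0.5 -0.3 -0.3 0;40 -0.95 -0.6 0 0;40 -0.95 -0.6 0 0;40 -0.95 -0.6 0 0;40 -0.95 -0.6 0 0;40 -0.95 -0.6 0 0;40 -0.9 -0.45 0 0;40 0 0 0 0;40 0 0 0 0;40 0 0 0 0"}}

```text
t: 13.43
tcp_pos: [0.4605, 0.1352, 0.1424]
tool_rot: [1.0, 0.001, 0.001, 0.0]
force: [0.8, 0.4, -1.0]
finger_gap: 0.469
gripper_force: 0.0
```

```bash
python3 - <<'E'
from h import *
snap('wrist','wrist4');t=cv2.imread('pics/wrist4.png')
s=readout.sense();print(s['tcp_pos'],s['tool_rot'],s['t'],s['q'])
cv2.imwrite('pics/c6.png',cv2.convertScaleAbs(cv2.resize(t[40:280,200:520],(800,600),interpolation=3),alpha=1.7))
E
```

```text
[0.4609741  0.13500082 0.14237051] [9.99999026e-01 1.12998400e-03 8.19269749e-04 2.32104288e-05] 13.4833 [ 5.17879197e-02  4.23277853e-01  1.84986189e+00 -1.69664495e-04
  8.66818835e-01  1.62043399e+00]
```

View pics/c6.png

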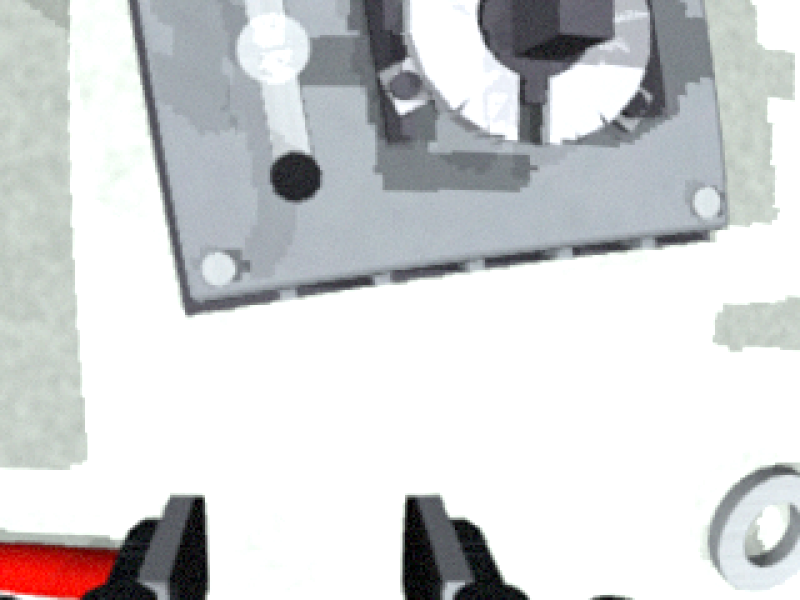

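The wrist view shows the bushing in the carrier with its ear inside the keyway at (535,85). The knob is at (296,176) and the pivot at (273,47).

```bash
python3 - <<'E'
from h import *
c=lambda x,y:(200+x/2.5,40+y/2.5)
k=at('wrist4',*c(296,176),.108)[:2];p=at('wrist4',*c(273,47),.084)[:2]
print('knob',k,'piv',p,np.linalg.norm(k-p))
cx=np.array([np.cos(.1606),np.sin(.1606)]);cy=np.array([-cx[1],cx[0]])
pn=np.array([.5837,.0609])+.085*cy;print('pivot nominal~',pn)
piv=(p+pn)/2;r=k-piv;print(np.linalg.norm(r),'angle open',(np.arctan2(r[1],r[0])-np.arctan2(cy[1],cy[0]))%6.283)
tcp=readout.sense()['tcp_pos'][:2];print('piv',piv,'to knob',(k-tcp)/.02)
# arc waypoints
a0=np.arctan2(r[1],r[0])%6.2832;a1=np.arctan2(cy[1],cy[0])-.08
N=26;A=np.linspace(a0,a1,N+1);Q=piv+np.linalg.norm(r)*np.c_[np.cos(A),np.sin(A)]
yaw=-.0023;s=''
for d in np.diff(Q,axis=0):
    # world shift -> tool axes at current yaw
    x=np.array([np.cos(yaw),np.sin(yaw)]);y=np.array([np.sin(yaw),-np.cos(yaw)])
    s+='14? %.2f %.2f; '%(d@x/.02,d@y/.02);yaw-=np.radians(2)
print('per row spin 0.5:',s)
E
```

```text
knob [0.53051571 0.13750825] piv [0.56891304 0.14455523] 0.039038629687083916
pivot nominal~ [0.57010761 0.14480618]
0.039648754048108845 angle open 1.5919122829539702
piv [0.56951032 0.1446807 ] to knob [3.47708072 0.12537159]
per row spin 0.5: 14? -0.02 -0.13; 14? -0.02 -0.13; 14? -0.01 -0.13; 14? -0.01 -0.13; 14? -0.00 -0.13; 14? -0.00 -0.13; 14? 0.00 -0.13; 14? 0.01 -0.13; 14? 0.01 -0.13; 14? 0.01 -0.13; 14? 0.02 -0.13; 14? 0.02 -0.13; 14? 0.03 -0.12; 14? 0.03 -0.12; 14? 0.03 -0.12; 14? 0.04 -0.12; 14? 0.04 -0.12; 14? 0.04 -0.12; 14? 0.05 -0.12; 14? 0.05 -0.12; 14? 0.05 -0.12; 14? 0.06 -0.11; 14? 0.06 -0.11; 14? 0.06 -0.11; 14? 0.07 -0.11; 14? 0.07 -0.11;
```

Request:
{"op": "send_rows", "data": {"commands": "40 0.8 -0.13 0 0;40 1 0 0 0;40 1 0 0 0;40 0.68 0 0 0;40 0 0 0.5 0;40 0 0 1 0;40 0 0 1 0;40 0 0 0.8 0;40 0 0 0.5 0;40 0 0 0 0;40 0 0 0 0", "grip_force": 20}}

```text
t: 14.4
tcp_pos: [0.5287, 0.1377, 0.0655]
tool_rot: [1.0, 0.001, -0.001, 0.0]
force: [0.2, 1.3, 0.4]
finger_gap: 0.468
gripper_force: 0.0
```

Request:
{"op": "send_rows", "data": {"commands": "10 0 0 0 0;10 0 0 0 0;10 0 0 0 0;10 0 0 0 0;10 0 0 0 0;10 0 0 0 0"}}

```text
t: 14.9
tcp_pos: [0.5301, 0.138, 0.0671]
tool_rot: [1.0, 0.001, 0.001, 0.0]
force: [-1.1, -0.3, 5.0]
finger_gap: 0.146
gripper_force: 19.9
```

The knob is gripped, with the tips lightly touching the bar. I'll rise 3 mm and then swing along the arc.

Request:
{"op": "send_rows", "data": {"commands": "10 0 0 -0.15 0;10 0 0 0 0;10 -0.02 -0.13 0 0.5;10 -0.02 -0.13 0 0.5;10 -0.01 -0.13 0 0.5;10 -0.01 -0.13 0 0.5;10 0 -0.13 0 0.5;10 0 -0.13 0 0.5;10 0 -0.13 0 0.5;10 0.01 -0.13 0 0.5;10 0.01 -0.13 0 0.5"}}

```text
t: 15.82
tcp_pos: [0.5304, 0.1596, 0.0679]
tool_rot: [0.988, -0.156, -0.002, 0.001]
force: [0.8, -6.0, -6.7]
finger_gap: 0.149
gripper_force: 20.8
```

Request:
{"op": "send_rows", "data": {"commands": "10 0.01 -0.13 0 0.5;10 0.02 -0.13 0 0.5;10 0.02 -0.13 0 0.5;10 0.03 -0.12 0 0.5;10 0.03 -0.12 0 0.5;10 0.03 -0.12 0 0.5;10 0.04 -0.12 0 0.5;10 0.04 -0.12 0 0.5;10 0.04 -0.12 0 0.5;10 0 0 0 0"}}

```text
t: 16.65
tcp_pos: [0.5413, 0.1776, 0.0678]
tool_rot: [0.951, -0.308, -0.005, 0.003]
force: [-4.5, -2.9, -2.0]
finger_gap: 0.148
gripper_force: 21.3
```

Request:
{"op": "send_rows", "data": {"commands": "10 0.05 -0.12 0 0.5;10 0.05 -0.12 0 0.5;10 0.05 -0.12 0 0.5;10 0.06 -0.11 0 0.5;10 0.06 -0.11 0 0.5;10 0.06 -0.11 0 0.5;10 0 0 0 0"}}

```text
t: 17.23
tcp_pos: [0.5532, 0.1857, 0.0677]
tool_rot: [0.913, -0.407, -0.007, 0.002]
force: [-7.7, 3.1, -0.2]
finger_gap: 0.144
gripper_force: 21.5
```

Request:
{"op": "send_rows", "data": {"commands": "10 0.07 -0.11 0 0.5;10 0.07 -0.11 0 0.5;10 0 0 0 0;10 0 0 0 0"}}

```text
t: 17.57
tcp_pos: [0.5594, 0.187, 0.0678]
tool_rot: [0.899, -0.438, -0.006, 0.002]
force: [-5.3, 4.0, -1.2]
finger_gap: 0.145
gripper_force: 21.4
```

Request:
{"op": "send_rows", "data": {"commands": "10 0.05 -0.06 0 0;10 0.05 -0.06 0 0;10 0.05 -0.06 0 0;10 0 0 0 0"}}

```text
t: 17.9
tcp_pos: [0.5612, 0.1869, 0.0677]
tool_rot: [0.899, -0.438, -0.008, 0.003]
force: [-10.3, 4.1, 3.7]
finger_gap: 0.146
gripper_force: 21.7
```

Request:
{"op": "send_rows", "data": {"commands": "10 0.04 -0.05 0 0;10 0.04 -0.05 0 0;10 0 0 0 0"}}

```text
t: 18.15
tcp_pos: [0.5612, 0.1869, 0.0677]
tool_rot: [0.899, -0.438, -0.01, 0.004]
force: [-13.1, 4.8, 6.1]
finger_gap: 0.144
gripper_force: 22.0
```

Request:
{"op": "send_rows", "data": {"commands": "40 0 0 0 0;40 0 0 0 0;40 0 0 0 0;40 0 0 0 0;40 0 0 -0.5 0;40 0 0 -1 0;40 0 0 -1 0;40 0 0 -1 0;40 -1 0 -0.5 0;40 -1 0 0 0;40 -1 0 0 0;40 0 0 0 0;40 0 0 0 0"}}

```text
t: 19.23
tcp_pos: [0.5352, 0.233, 0.1502]
tool_rot: [0.9, -0.436, 0.001, -0.0]
force: [0.9, -1.2, 0.3]
finger_gap: 0.469
gripper_force: 0.0
```

```bash
python3 - <<'E'
from h import *
snap('wrist','wrist5');t=cv2.imread('pics/wrist5.png');u=snap('top','top5')['pixels'][:,:,::-1]
s=readout.sense();print(s['tcp_pos'],s['tool_rot'],s['t'],s['force'])
c=np.zeros((600,800,3),np.uint8);c[:,:480]=cv2.resize(t[20:340,190:446],(480,600),interpolation=3);b=cv2.resize(u[145:245,205:285],(320,400),interpolation=3);c[:400,480:]=b
cv2.imwrite('pics/c7.png',cv2.convertScaleAbs(c,alpha=1.7))
E
```

```text
[0.53618861 0.23211854 0.14975892] [ 8.99322824e-01 -4.37284600e-01  7.32734504e-04 -3.15305203e-04] 19.3333 [ 0.98576049 -0.20762621  0.18138812]
```

View pics/c7.png

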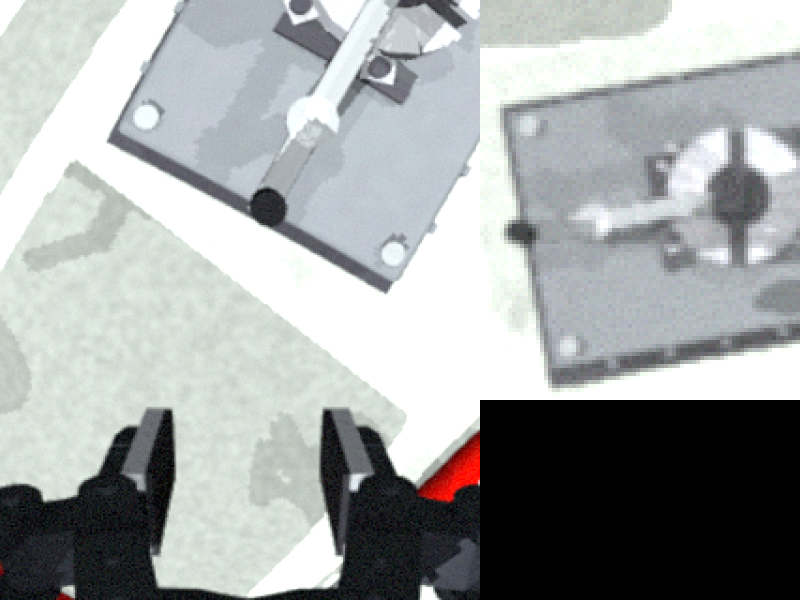

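```bash
python3 - <<'E'
from h import *
c=lambda x,y:(190+x*.5333,20+y*.5333)
k=at('wrist5',*c(268,207),.108)[:2];p=at('wrist5',*c(312,118),.084)[:2]
r=k-p;print(k,p,np.linalg.norm(r),'keeper',np.arctan2(r[1],r[0])-np.pi/2-.1606)
m=at('wrist5',*c(376,15),.078)[:2];r=p-m;print('from bar',np.arctan2(r[1],r[0])-np.pi/2-.1606)
C=lambda x,y:(205+(x-480)/4,145+y/4)
k=at('top5',*C(522,232),.1)[:2];p=at('top5',*C(593,221),.082)[:2];m=at('top5',*C(675,206),.078)[:2]
for r in(k-p,p-m,k-m):print('top',np.arctan2(r[1],r[0])-np.pi/2-.1606)
E
```

```text
[0.56375138 0.18418047] [0.57086663 0.14512229] 0.03970098898528386 keeper 0.019594643442285425
from bar -0.029880112672013764
top 0.015560592721149374
top 0.006307534983608892
top 0.01041825336926902
```

The measured keeper angle is about 0 rad, so it is shut, and the arm is clear of everything.

```bash
python3 -c "
from station import sign_off
print(sign_off())"
```

```text
the job is handed in; nothing more can be done
None
```

The eared bushing is home on the deck with its ears in the keyways, the keeper is swung shut to its stop (measured about 0.01 rad), no bystander was touched, and I handed the job in at about 19 s; the hand-in returned no verdict.

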